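# Set the hole punch's paper stop to its A5 notch

## Robot

A 6-joint arm with a two-finger parallel gripper is mounted at the origin on the work surface. World frame = base frame: x ahead of the robot, y to its left, z up, the work surface at z = 0. Lengths are in m, angles in rad, forces in N, time in s.
With the tool pointing down it reaches from about 0.35 to 0.85 m from the base axis. Payload 8.1 kg.
Tool frame: the origin (TCP) lies at the centre of the arm's flange, where the gripper is bolted on; the fingertips stand 186 mm ahead of it and the grasp point (between the pads) lies 167 mm ahead of it; z points along the fingers, y is the direction in which the jaws open and shut (so a half turn about z gives the same grasp; the last joint's range is limited). The gripper opens to 93 mm and grips with 3 to 60 N. Pads are 15 mm wide; open, the fingers measure 128 mm over their backs; the gripper's body (75 mm by 188 mm) begins 65 mm behind the grasp point.
Start: joints at [-1.334, 0.13, 1.488, -0, 1.523, -0.085], TCP at [0.19, -0.569, 0.405] pointing down, gripper open.
Joint ranges: [-2.96, 2.96], [-0.89, 2.26], [0.02, 2.5], [-1.34, 4.48], [0, 2.73], [-2.66, 2.66]. Speed limits (rad/s): [2.39, 2.39, 2.79, 3.14, 3.14, 3.14].

## Interface

Orientations are given as a rotation vector (axis times angle).
In Python, from plant import robot, viewer, order gives the robot as it stands.
- The arm moves only by the tool apply_moves, never from a script. Its argument "deltas" is a list of rows, each a list of 3 entries, a list of its own where there are three numbers: the finger opening in mm, from 0 to 93, then the shift along the tool's x, y, z in mm, then the turn about the tool's z in rad. In form: [[grip, [dx, dy, dz], yaw], ...]. A call has 1 to 5 rows; each row shifts and turns the commanded pose from where the row before left it, along the tool's axes as they then stand; what a row does not reach is not made up. A row lasts 1/8 s, in which the tool goes at most 62.5 mm and 10.7 degrees, less where a joint would pass 70% of its speed; a pose out of reach is approached as far as the arm can. A call is refused whole if a number of a shift passes 62.5 or a number of a turn 0.188, either way. A call with a gripper value outside its range is refused whole. The fingers move at their own pace and stop on an object; "grip_force" is the grip in N (left out, the last holds). Time passes only in rows, so rows that do not move let the fingers close. It gives the time, the measured TCP pose, the force and the opening at its end, in the units of the state.
- robot.read_state(): the state, without advancing time (a new reading comes with each control period).
- viewer.read_camera(name): name is "side" or "top" or "wrist"; returns the picture (400x640x3 uint8, blue, green, red); there is no depth.
- viewer.get_calibration(name): a dict with "fx", "fy", "cx", "cy" (pixels), "R" (3x3) and "t" (3): a world point X has camera coordinates R X + t. Camera axes: x right, y down, z forward; pixel columns grow to the right and rows downward; lengths in m; the calibration is good to about 2 mm. The wrist camera is an equidistant fisheye: a pixel r from the principal point sees the ray r / f radians off the axis. A picture is of the moment at which its call begins: read the wrist's pose just before it. get_calibration takes no time and is no camera call; for the wrist camera it gives the pose at the moment of the call.
- order.close_job(): hands the job in, once; it reports no verdict.
The state is a dict: "t": time; "q": joint angles; "dq": joint speeds; "joint_torque": joint torques, N m; "tool_pos": TCP position; "orientation": TCP orientation; "force": force on the tool from outside, world axes, zero at the start; "wrist_torque": the same for the moment, N m; "opening": finger opening in m.
Only numpy, scipy, OpenCV 4.12 (cv2) and the standard library are available. Lean on these libraries where they do the work, as an engineer would, in place of code of your own. Each camera call takes 0.05 s, during which the arm holds its last target. There are 200 camera calls.

## Task

Set the red hole punch up for A5 sheets: push the black paper stop in along its rail, towards the punch, until it clicks into the middle one of the rail's three notches and stays there. Just push it, without pinching it between the fingers; do not work the punch's press lever, leave everything else on the desk where it is, and finish clear of it all.

Things in the scene. Friction and masses are not known exactly. Their poses are not given: they have to be found in the camera images.
- punch: Red two-hole desk punch, fixed. Base 136 x 108 mm, 17 mm high; its bridge and press lever reach about 110 mm. Origin: on the desk under the base's centre. Paper goes in at its -x side. A notched aluminium rail for the paper stop sticks out of its +y side, along y, centred at x = -40 mm: 26 mm wide, top 13 mm above the desk, ending at y = 223 mm in a black cap 8 mm long and 18 mm high.
- paper_stop (a joint): Position of the paper stop along the rail in m: 0 at the inner end (by the punch), growing outwards (punch +y) to 0.135 at the outer end. Seated in the inner notch it reads 0.008, middle 0.039, outer 0.0825. It slides with about 1 N and stays where left. Within about 3 mm of a notch a spring pin draws it in, the push dips to nothing; pushing it out again takes about 5 N.
- stop_tab (a point): Centre of the outer face of the stop's upright black tab (three grey ribs across it), the face to push on. Tab: 36 mm wide (punch x), 12 mm thick (punch y), from 21 to 49 mm above the desk; this point is 33 mm above the desk. Axes as the punch's: +y points out of the face, outwards along the rail; push along -y. Under the tab a shoe 14 mm thick rides on the rail.
- notch_inner (a point): Centre of the rail notch nearest the punch, 13 mm above the desk, at the rail's front (punch -x) edge. All three notches are 9 mm wide gaps in the aluminium's edge, each with a black line across the rail. When the stop sits in a notch, the outer face of its tab lies 5 mm farther out (punch +y) than that notch's centre.
- notch_middle (a point): Centre of the middle notch (A5), the one wanted, 31 mm farther out than the inner one.
- notch_outer (a point): Centre of the outer notch (A4), 43.5 mm farther out than the middle one.
- punch_lever (a joint): The punch's red press lever: 0 up (at rest, held up by a spring), 0.34 rad pressed right down. To be left alone.
- tumbler: Frosted glass tumbler, 72 mm across, 98 mm high, loose, behind the rail. Origin under its centre.
- eraser: White eraser in a card sleeve, 22 x 46 x 13 mm, loose, in front of the rail. Origin under its centre.
- note_block: Block of note paper, 76 x 76 x 30 mm, loose, in front of the punch. Origin under its centre.
- tape_roll: Roll of adhesive tape, 68 mm across, 19 mm high, lying flat, loose, beyond the punch. Origin under its centre.

How it is judged:
At the end, for the whole second after the job is handed in: The paper stop rests in the middle notch (joint paper_stop between 0.037 and 0.041, within 2 mm of the notch, at rest), the press lever is up (under 0.05 rad) and the robot touches nothing (value of joint paper_stop between 0.037 and 0.041 m and velocity of joint paper_stop between -0.003 and 0.003 m/s and value of joint punch_lever below 0.05 rad).
It fails at once if the stop's tab is pinched (pressed on opposite faces at once) ((contact force between the fingers and paper_stop_c2 above 0.5 N and contact force between the fingers and paper_stop_c4 above 0.5 N) or (contact force between the fingers and paper_stop_c3 above 0.5 N and contact force between the fingers and paper_stop_c5 above 0.5 N)).
It fails at once if the punch's press lever is worked (moved by more than 0.1 rad) (value of joint punch_lever above 0.1 rad).
It fails at once if one of the other things on the desk is moved by more than 15 mm or lifted (distance of any of tumbler, bell, stapler, eraser, note_block, tape_roll from where it was at the start of the episode above 0.015 m).
It also fails if it takes over 45 s, if anything falls off the work surface, if the arm or the gripper's body presses on something with over 40 N, if the wrist force passes 120 N, or if a joint passes its speed limit or range.

## Working session

There is one attempt and no reset: what is moved stays moved. The work goes in short steps, Python scripts to look and compute and a tool call to move; the robot and the scene stay as the last step left them, time stands still between calls to the robot, and variables do not carry over. Pictures are saved under pics/ and viewed, about 8 in all and at most 12, crops included, and the job is handed in when it is done.

Besides the shell and the picture viewer there is one more tool, called after "Emit:" as name(argument=value, ...) on one line, values as JSON. apply_moves: Moves the arm, as the interface text tells. Its arguments: {"type":"object","properties":{"deltas":{"type":"array"},"grip_force":{"type":"number"}},"required":["deltas"]}

```bash
mkdir -p pics; ls; python3 - <<'E'
from plant import robot, viewer, order
import cv2
s=robot.read_state();print(s)
for n in("top","side"):
    cv2.imwrite(f"pics/{n}0.png",viewer.read_camera(n));print(n,viewer.get_calibration(n))
E
```

```text
pics
{'t': 0.0, 'q': array([-1.33439430e+00,  1.31155747e-01,  1.48927250e+00, -2.70396597e-05,
        1.52297770e+00, -8.54060140e-02]), 'dq': array([-7.85964487e-05, -2.18216932e-03, -9.45889684e-04,  5.78954660e-04,
       -2.79388355e-04,  7.99362558e-04]), 'joint_torque': array([-1.36912386e-03, -5.59837925e+01, -4.91766679e+01,  7.68832373e-02,
        3.52210260e-02, -1.81221985e-04]), 'tool_pos': array([ 0.18972941, -0.56897554,  0.40369409]), 'orientation': array([-3.09922913e+00, -5.03029169e-01,  2.56993302e-04]), 'force': array([ 0.04124272, -0.25416099, -0.09862072]), 'wrist_torque': array([ 0.03489558, -0.04612455,  0.01852469]), 'opening': 0.0927429199039667}
top {'fx': 453.2688806840932, 'fy': 453.2688806840932, 'cx': 324.62712235487066, 'cy': 196.6456405381309, 'R': array([[-0.0122272 , -0.99876915, -0.04806951],
       [-0.99584468,  0.01650183, -0.0895604 ],
       [ 0.0902434 ,  0.04677469, -0.99482072]]), 't': array([-0.02155563,  0.56712212,  0.80766815])}
side {'fx': 363.28525005688755, 'fy': 363.28525005688755, 'cx': 321.2135989615809, 'cy': 195.73989829025828, 'R': array([[ 0.98680375, -0.16174111, -0.00762669],
       [-0.10258479, -0.58805228, -0.80229102],
       [ 0.12527855,  0.79248617, -0.59688438]]), 't': array([-0.56313995,  0.07837181,  0.64032136])}
```

View pics/top0.png

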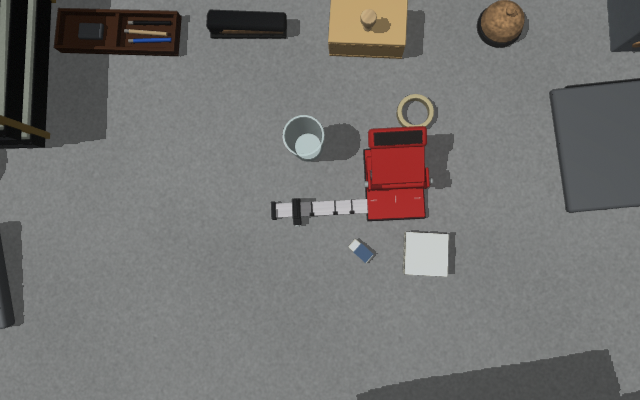

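View pics/side0.png

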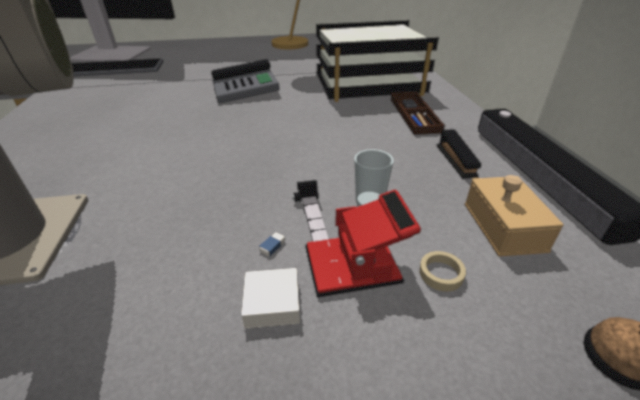

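Top: rail runs from the cap (273,211) to the punch (367,207), tab at about (297,211), tumbler (304,137), eraser (361,251). I'll zoom in for measurement.

```bash
python3 - <<'E'
import cv2
a=cv2.imread("pics/top0.png")[185:235,262:382]
b=cv2.imread("pics/side0.png")[170:250,280:360]
cv2.imwrite("pics/c1.png",cv2.resize(a,None,fx=6.5,fy=6.5,interpolation=cv2.INTER_CUBIC))
E
```

```text
(no output)
```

View pics/c1.png

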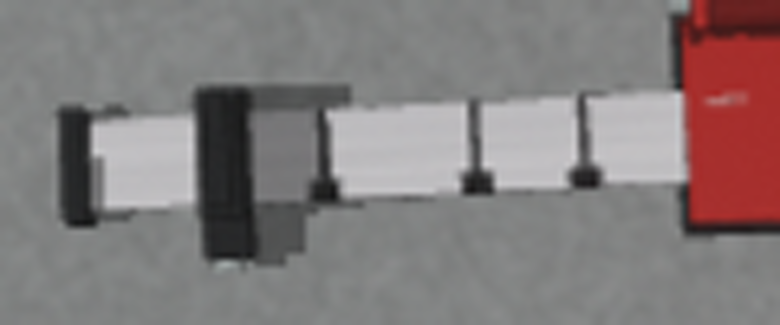

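The crop shows the notches as black squares at crop (323,188), (477,182) and (585,176). The cap is at x 60–92 and the tab top at x 197–250, rows 88–258.

```bash
cat > h.py <<'E'
import numpy as np
from plant import robot, viewer, order
C=viewer.get_calibration("top");R=np.array(C["R"]);T=np.array(C["t"])
def back(u,v,z):
    o=-R.T@T; d=R.T@np.array([(u-C["cx"])/C["fx"],(v-C["cy"])/C["fy"],1]); return o+d*(z-o[2])/d[2]
def crop(a,b,z): return back((a+.5)/6.5-.5+262,(b+.5)/6.5-.5+185,z)
E
python3 - <<'E'
from h import *
from scipy.spatial.transform import Rotation as Ro
np.set_printoptions(precision=4,suppress=True)
print("cam",-R.T@T)
P={n:crop(a,b,z) for n,a,b,z in [("no",321,150,.013),("nm",474.5,143,.013),("ni",582.5,138,.013),("capout",60,166,.018),("tabU",197,90,.049),("tabD",206,258,.049),("tabin",250,172,.049),("punchedge",686,140,.013)]}
for k,p in P.items(): print(k,p)
d=P["no"]-P["ni"];print(np.linalg.norm(d)); u=d/np.linalg.norm(d);print("u",u,np.degrees(np.arctan2(u[1],u[0])))
for k in P: print(k,(P[k]-P["nm"])@u, (P[k]-P["nm"])@np.array([-u[1],u[0],0]))
s=robot.read_state();M=Ro.from_rotvec(s["orientation"]).as_matrix();print(M)
print("tumbler",back(304,137,.09),back(308,146,0),"eraser",back(361,251,.013),"levercorner",back(366,150,.1),back(370,130,.1))
E
```

```text
cam [ 0.4916 -0.0687  0.8532]
no [ 0.5477 -0.0034  0.013 ]
nm [ 0.549  -0.0474  0.013 ]
ni [ 0.55   -0.0783  0.013 ]
capout [0.5439 0.071  0.018 ]
tabU [0.5623 0.0278 0.049 ]
tabD [0.5161 0.0256 0.049 ]
tabin [0.5395 0.0134 0.049 ]
punchedge [ 0.5489 -0.1077  0.013 ]
0.0748723614357599
u [-0.0304  0.9995  0.    ] 91.74403530368538
no 0.04402034618276417 -1.2582386054547836e-05
nm 0.0 0.0
ni -0.030852015252995725 -1.2582386054548053e-05
capout 0.11854782890440722 0.0014838567075107448
tabU 0.07482397832503328 -0.0156274759555979
tabD 0.07402076057559882 0.03062943469028679
tabin 0.061049315783660026 0.0076203055805036755
punchedge -0.06022642923587626 0.0019120604314986917
[[ 0.9487  0.3163 -0.0004]
 [ 0.3163 -0.9487  0.0017]
 [ 0.0001 -0.0017 -1.    ]]
tumbler [0.6642 0.0014 0.09  ] [0.6669 0.0021 0.    ] eraser [ 0.4665 -0.0948  0.013 ] levercorner [ 0.6374 -0.1037  0.1   ] [ 0.6714 -0.1111  0.1   ]
```

```bash
cat >> h.py <<'E'
from scipy.spatial.transform import Rotation as Ro
NM=np.array([.549,-.0474]);U=np.array([-.0304,.9995])
def plan(target,n,ang=np.arctan2(U[1],U[0])):
    s=robot.read_state();p=np.array(s["tool_pos"]);M=Ro.from_rotvec(s["orientation"]).as_matrix()
    a=np.arctan2(M[1,0],M[0,0]);da=ang-a;y=round(-da/n,3);w=(target-p)/n
    for i in range(n):
        d=M.T@w*1000; print([0,[round(float(x),1) for x in d],y])
        M=M@Ro.from_rotvec([0,0,y]).as_matrix()
E
python3 -c "
from h import *
plan(np.r_[NM+.104*U,.405],20)"
```

```text
[0, [26.8, -24.0, -0.0], np.float64(-0.064)]
[0, [28.3, -22.3, -0.0], np.float64(-0.064)]
[0, [29.6, -20.4, -0.0], np.float64(-0.064)]
[0, [30.9, -18.5, -0.0], np.float64(-0.064)]
[0, [32.0, -16.5, -0.0], np.float64(-0.064)]
[0, [33.0, -14.4, -0.0], np.float64(-0.064)]
[0, [33.8, -12.3, -0.0], np.float64(-0.064)]
[0, [34.6, -10.1, -0.0], np.float64(-0.064)]
[0, [35.1, -7.8, -0.0], np.float64(-0.064)]
[0, [35.6, -5.6, -0.0], np.float64(-0.064)]
[0, [35.8, -3.3, -0.0], np.float64(-0.064)]
[0, [36.0, -1.0, -0.0], np.float64(-0.064)]
[0, [36.0, 1.3, -0.0], np.float64(-0.064)]
[0, [35.8, 3.6, -0.0], np.float64(-0.064)]
[0, [35.5, 5.9, -0.0], np.float64(-0.064)]
[0, [35.1, 8.2, -0.0], np.float64(-0.064)]
[0, [34.5, 10.4, -0.0], np.float64(-0.064)]
[0, [33.7, 12.6, -0.0], np.float64(-0.064)]
[0, [32.9, 14.7, -0.0], np.float64(-0.064)]
[0, [31.8, 16.8, -0.0], np.float64(-0.064)]
```

Emit:
apply_moves(deltas=[[0, [27, -24, 0], -0.064], [0, [28, -22, 0], -0.064], [0, [30, -20, 0], -0.064], [0, [31, -18, 0], -0.064], [0, [32, -16, 0], -0.064]], grip_force=10)

```text
t: 0.72
tool_pos: [0.2804, -0.4129, 0.4042]
orientation: [-2.979, -0.994, 0.0]
force: [-0.4, -0.0, 0.8]
opening: 0.0478
```

Emit:
apply_moves(deltas=[[0, [33, -14, 0], -0.064], [0, [34, -12, 0], -0.064], [0, [35, -10, 0], -0.064], [0, [35, -8, 0], -0.064], [0, [36, -6, 0], -0.064]])

```text
t: 1.35
tool_pos: [0.37, -0.2561, 0.4044]
orientation: [-2.783, -1.456, 0.0]
force: [0.9, -0.3, 0.5]
opening: 0.0011
```

Emit:
apply_moves(deltas=[[0, [36, -3, 0], -0.064], [0, [36, -1, 0], -0.064], [0, [36, 1, 0], -0.064], [0, [36, 4, 0], -0.064], [0, [35, 6, 0], -0.064]])

```text
t: 1.98
tool_pos: [0.4595, -0.1, 0.4044]
orientation: [-2.516, -1.881, 0.001]
force: [1.0, -0.7, 0.2]
opening: 0.0004
```

Emit:
apply_moves(deltas=[[0, [35, 8, 0], -0.064], [0, [34, 10, 0], -0.064], [0, [34, 13, 0], -0.064], [0, [33, 15, 0], -0.064], [0, [32, 17, 0], -0.064]])

```text
t: 2.6
tool_pos: [0.5489, 0.0564, 0.4043]
orientation: [-2.184, -2.258, 0.001]
force: [-0.4, 0.0, -0.8]
opening: 0.0005
```

Emit:
apply_moves(deltas=[[0, [0, 0, 0], 0], [0, [0, 0, 0], 0]])

```text
t: 2.85
tool_pos: [0.5483, 0.055, 0.4042]
orientation: [-2.187, -2.255, 0.002]
force: [1.0, 0.0, 0.3]
opening: 0.0006
```

```bash
python3 - <<'E'
from h import *
import cv2
s=robot.read_state();print(s["tool_pos"],s["t"],s["opening"],s["force"])
print(Ro.from_rotvec(s["orientation"]).as_matrix().round(3))
plan(np.r_[NM+.104*U,.216],4)
c=viewer.get_calibration("wrist");print(c)
cv2.imwrite("pics/w1.png",viewer.read_camera("wrist"))
E
```

```text
[0.54828946 0.05504569 0.40423326] 2.85 0.000585582601719136 [1.01354243 0.0150525  0.29395118]
[[-0.031  1.    -0.001]
 [ 1.     0.031 -0.   ]
 [-0.    -0.001 -1.   ]]
[0, [0.4, -0.5, 47.1], np.float64(0.0)]
[0, [0.4, -0.5, 47.1], np.float64(0.0)]
[0, [0.4, -0.5, 47.1], np.float64(0.0)]
[0, [0.4, -0.5, 47.1], np.float64(0.0)]
{'fx': 309.70691628693146, 'fy': 309.70691628693146, 'cx': 317.62034534309953, 'cy': 200.25142766008403, 'R': array([[ 0.99949444,  0.03176656, -0.00132095],
       [ 0.03113419, -0.96948653,  0.24315948],
       [ 0.0064437 , -0.24307767, -0.96998542]]), 't': array([-0.54878055,  0.00634928,  0.39894243])}
```

View pics/w1.png

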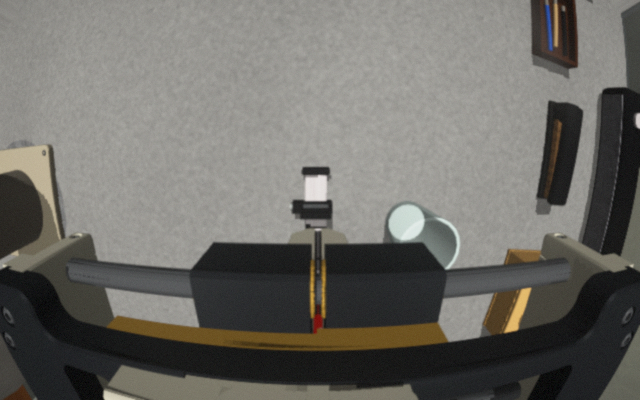

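Wrist view shows the cap at (316,171), the tab at about (296–332, 200–218) with a small knob at its left (-x) end, and the tumbler well off to the right. I'll cross-check the tab's position from it.

```bash
python3 - <<'E'
from h import *
import cv2
c=viewer.get_calibration("wrist");Rw=c["R"];tw=c["t"];o=-Rw.T@tw;print(o)
K=np.array([[c["fx"],0,c["cx"]],[0,c["fy"],c["cy"]],[0,0,1]])
def bw(u,v,z):
    a=np.array([u-c["cx"],v-c["cy"]])/c["fx"];r=np.hypot(*a);d=Rw.T@np.r_[a/r*np.sin(r),np.cos(r)]
    return o+d*(z-o[2])/d[2]
for n,u,v,z in[("cap",316,167,.018),("tab200",314,200,.021),("tab200t",314,200,.049),("tab218t",314,218,.049),("L",296,209,.049),("Rr",332,209,.049),("capL",303,171,.018),("capR",329,171,.018)]:
    p=bw(u,v,z);q=p[:2]-NM;print(n,p.round(4),"u",(q@U).round(4),"side",round(q[0]*U[1]-q[1]*U[0],4))
a=cv2.imread("pics/w1.png")[155:245,270:370]
cv2.imwrite("pics/w1c.png",cv2.resize(a,None,fx=6,fy=6,interpolation=cv2.INTER_CUBIC))
E
```

```text
[0.54572602 0.12020819 0.38488175]
cap [0.545  0.0691 0.018 ] u 0.1166 side -0.0004
tab200 [0.5438 0.0292 0.021 ] u 0.0767 side -0.0028
tab200t [0.544  0.0362 0.049 ] u 0.0837 side -0.0025
tab218t [0.5446 0.0152 0.049 ] u 0.0627 side -0.0025
L [0.524  0.0251 0.049 ] u 0.0732 side -0.0228
Rr [0.5645 0.0264 0.049 ] u 0.0733 side 0.0178
capL [0.5296 0.0638 0.018 ] u 0.1118 side -0.016
capR [0.5607 0.0648 0.018 ] u 0.1118 side 0.0151
```

View pics/w1c.png

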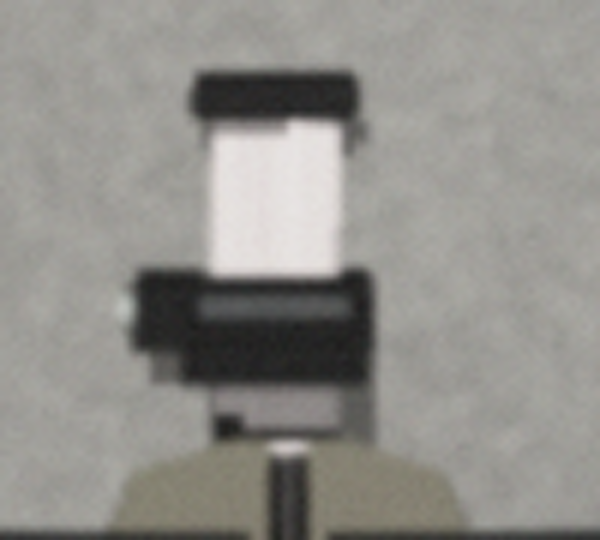

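Both views agree to within about 2 mm: the face lies 69–70 mm outside its seated position. Descending outside it.

Emit:
apply_moves(deltas=[[0, [1, 0, 45], 0], [0, [1, 0, 45], 0], [0, [0, -1, 45], 0], [0, [0, -1, 35], 0], [0, [0, 0, 18], 0]])

```text
t: 3.52
tool_pos: [0.5453, 0.0563, 0.2147]
orientation: [-2.187, -2.252, 0.004]
force: [-0.3, 0.2, -0.2]
opening: 0.0008
```

Emit:
apply_moves(deltas=[[0, [0, 0, 0], 0], [0, [-5, 0, 0], 0], [0, [-5, 0, 0], 0], [0, [0, 0, 0], 0]])

```text
t: 4.03
tool_pos: [0.5474, 0.0467, 0.2179]
orientation: [2.186, 2.254, 0.002]
force: [0.5, 0.7, 0.8]
opening: 0.0007
```

```bash
cat >> h.py <<'E'
def st():
    s=robot.read_state();p=s["tool_pos"];q=p[:2]-NM
    print("t",s["t"],"z",p[2].round(4),"u",(q@U*1000).round(2),"side",(1000*(q[0]*U[1]-q[1]*U[0])).round(2),"Fu",(s["force"][:2]@U).round(2),s["force"].round(2))
E
python3 -c "
from h import *
st()"
```

```text
t 4.025 z 0.2179 u 94.12 side 1.24 Fu 0.64 [0.48 0.65 0.77]
```

Emit:
apply_moves(deltas=[[0, [-2, 0, 0], 0], [0, [-2, 0, 0], 0], [0, [-2, 0, 0], 0], [0, [-2, 0, 0], 0]])

```text
t: 4.53
tool_pos: [0.547, 0.0391, 0.2167]
orientation: [-2.187, -2.256, 0.0]
force: [-0.2, 0.2, -0.4]
opening: 0.0004
```

Emit:
apply_moves(deltas=[[0, [-2, 0, 0], 0], [0, [-2, 0, 0], 0], [0, [-2, 0, 0], 0], [0, [-2, 0, 0], 0]])

```text
t: 5.03
tool_pos: [0.5473, 0.0312, 0.2167]
orientation: [-2.187, -2.256, -0.0]
force: [-0.2, 2.0, -0.0]
opening: 0.0004
```

```bash
python3 - <<'E'
from h import *
import cv2
st()
a=viewer.read_camera("top")[165:240,262:382]
b=viewer.read_camera("side")[130:230,250:350]
a=cv2.resize(a,None,fx=6.5,fy=6.5,interpolation=cv2.INTER_CUBIC)
cv2.imwrite("pics/t2.png",a)
E
```

```text
t 5.025 z 0.2167 u 78.59 side 0.68 Fu 1.96 [-0.17  1.95 -0.03]
```

View pics/t2.png

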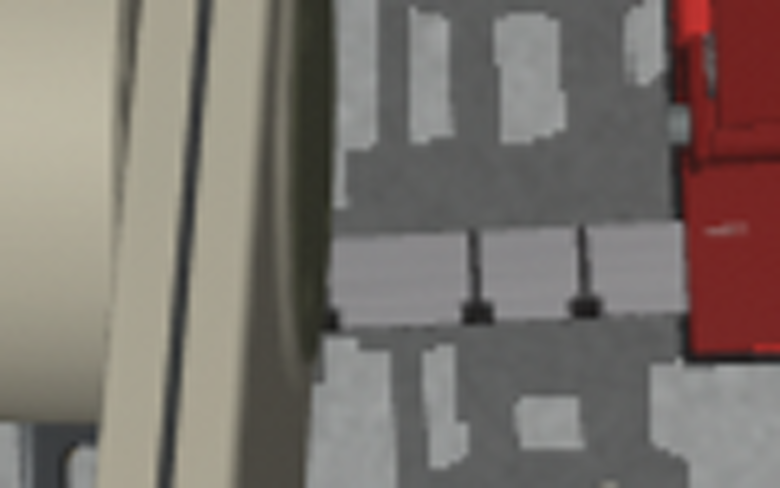

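The arm hides the stop from the top camera; contact shows as about 2 N. The outer notch (expected at tool u≈56) will calibrate the middle one by force, so I'll creep through it.

Emit:
apply_moves(deltas=[[0, [-3, 0, 0], 0], [0, [-3, 0, 0], 0], [0, [-3, 0, 0], 0], [0, [-3, 0, 0], 0], [0, [-3, 0, 0], 0]])

```text
t: 5.75
tool_pos: [0.5478, 0.016, 0.2167]
orientation: [2.187, 2.256, 0.0]
force: [0.6, 0.7, -0.6]
opening: 0.0004
```

Emit:
apply_moves(deltas=[[0, [-1.5, 0, 0], 0]])

```text
t: 5.88
tool_pos: [0.5478, 0.0145, 0.2167]
orientation: [2.187, 2.255, -0.0]
force: [-0.3, 0.6, 0.3]
opening: 0.0006
```

Emit:
apply_moves(deltas=[[0, [-1.5, 0, 0], 0]])

```text
t: 6.0
tool_pos: [0.5479, 0.0131, 0.2168]
orientation: [2.187, 2.255, -0.0]
force: [-0.3, 0.1, -0.3]
opening: 0.0007
```

Emit:
apply_moves(deltas=[[0, [-1, 0, 0], 0]])

```text
t: 6.12
tool_pos: [0.5479, 0.0121, 0.2167]
orientation: [2.187, 2.255, -0.0]
force: [-0.9, -0.9, -0.3]
opening: 0.0006
```

Emit:
apply_moves(deltas=[[0, [-1, 0, 0], 0]])

```text
t: 6.25
tool_pos: [0.5479, 0.0111, 0.2168]
orientation: [2.187, 2.255, -0.0]
force: [-0.1, 0.5, 0.5]
opening: 0.0007
```

Emit:
apply_moves(deltas=[[0, [-1, 0, 0], 0]])

```text
t: 6.38
tool_pos: [0.548, 0.0102, 0.2168]
orientation: [2.187, 2.256, -0.0]
force: [-0.5, 0.5, 0.1]
opening: 0.0007
```

Emit:
apply_moves(deltas=[[0, [-1, 0, 0], 0]])

```text
t: 6.5
tool_pos: [0.548, 0.0092, 0.2167]
orientation: [-2.187, -2.256, 0.0]
force: [-1.1, -0.1, 0.3]
opening: 0.0006
```

Emit:
apply_moves(deltas=[[0, [-1, 0, 0], 0]])

```text
t: 6.62
tool_pos: [0.548, 0.0083, 0.2168]
orientation: [-2.187, -2.256, -0.0]
force: [-0.3, 1.9, 0.3]
opening: 0.0001
```

Emit:
apply_moves(deltas=[[0, [-1, 0, 0], 0]])

```text
t: 6.75
tool_pos: [0.548, 0.0076, 0.2168]
orientation: [-2.186, -2.255, -0.001]
force: [0.8, 4.9, 2.3]
opening: 0.0004
```

Emit:
apply_moves(deltas=[[0, [-1, 0, 0], 0]])

```text
t: 6.88
tool_pos: [0.5481, 0.0067, 0.2168]
orientation: [-2.186, -2.255, -0.001]
force: [-0.4, 6.1, 0.3]
opening: 0.0004
```

Emit:
apply_moves(deltas=[[0, [-1, 0, 0], 0]])

```text
t: 7.0
tool_pos: [0.5481, 0.0055, 0.2168]
orientation: [-2.186, -2.256, -0.0]
force: [-0.5, 3.8, 1.0]
opening: 0.0
```

Emit:
apply_moves(deltas=[[0, [-1, 0, 0], 0]])

```text
t: 7.12
tool_pos: [0.5482, 0.0041, 0.2168]
orientation: [2.186, 2.256, -0.0]
force: [0.5, 2.1, 0.5]
opening: 0.0005
```

Emit:
apply_moves(deltas=[[0, [-1, 0, 0], 0]])

```text
t: 7.25
tool_pos: [0.5482, 0.003, 0.2167]
orientation: [2.187, 2.255, -0.001]
force: [0.3, 1.9, 0.4]
opening: 0.0007
```

Emit:
apply_moves(deltas=[[0, [-1, 0, 0], 0]])

```text
t: 7.38
tool_pos: [0.5482, 0.0019, 0.2168]
orientation: [2.187, 2.255, -0.0]
force: [-0.5, 1.7, -0.6]
opening: 0.0004
```

```bash
python3 -c "
from h import *
st()"
```

```text
t 7.375 z 0.2168 u 49.35 side 0.73 Fu 1.67 [-0.52  1.65 -0.59]
```

The outer notch showed clearly: drawn in at y≈0.012, seated at about 0.0088, 6 N to exit. The middle notch should therefore seat at y≈-0.035.

Emit:
apply_moves(deltas=[[0, [-3, 0, 0], 0], [0, [-3, 0, 0], 0], [0, [-3, 0, 0], 0], [0, [-3, 0, 0], 0], [0, [-3, 0, 0], 0]])

```text
t: 8.0
tool_pos: [0.5487, -0.013, 0.2167]
orientation: [2.187, 2.256, 0.0]
force: [0.6, 0.8, 0.2]
opening: 0.0002
```

Emit:
apply_moves(deltas=[[0, [-3, 0, 0], 0], [0, [-3, 0, 0], 0], [0, [-3, 0, 0], 0], [0, [-3, 0, 0], 0], [0, [-2, 0, 0], 0]])

```text
t: 8.62
tool_pos: [0.5491, -0.0269, 0.2167]
orientation: [2.187, 2.256, -0.0]
force: [0.8, 2.4, -0.2]
opening: 0.0005
```

Emit:
apply_moves(deltas=[[0, [-1, 0, 0], 0]])

```text
t: 8.75
tool_pos: [0.5491, -0.0279, 0.2167]
orientation: [2.187, 2.255, -0.0]
force: [0.7, 0.8, -0.8]
opening: 0.0005
```

Emit:
apply_moves(deltas=[[0, [-1, 0, 0], 0]])

```text
t: 8.88
tool_pos: [0.5492, -0.0288, 0.2167]
orientation: [2.187, 2.256, -0.0]
force: [0.4, 1.0, 0.6]
opening: 0.0009
```

Emit:
apply_moves(deltas=[[0, [-1, 0, 0], 0]])

```text
t: 9.0
tool_pos: [0.5492, -0.0298, 0.2167]
orientation: [-2.187, -2.256, 0.0]
force: [0.1, 0.6, -0.1]
opening: 0.0006
```

Emit:
apply_moves(deltas=[[0, [-1, 0, 0], 0]])

```text
t: 9.12
tool_pos: [0.5492, -0.0308, 0.2167]
orientation: [-2.187, -2.256, 0.0]
force: [0.6, -0.1, -0.1]
opening: 0.0002
```

Emit:
apply_moves(deltas=[[0, [-1, 0, 0], 0]])

```text
t: 9.25
tool_pos: [0.5492, -0.0319, 0.2167]
orientation: [-2.187, -2.256, 0.0]
force: [-1.1, -0.5, 0.1]
opening: 0.0001
```

Emit:
apply_moves(deltas=[[0, [-1, 0, 0], 0]])

```text
t: 9.38
tool_pos: [0.5492, -0.0328, 0.2167]
orientation: [-2.187, -2.256, 0.0]
force: [0.2, 0.1, 0.2]
opening: 0.0006
```

Emit:
apply_moves(deltas=[[0, [-0.5, 0, 0], 0]])

```text
t: 9.5
tool_pos: [0.5493, -0.0333, 0.2167]
orientation: [-2.187, -2.255, 0.0]
force: [-1.1, 0.0, -0.3]
opening: 0.0005
```

Emit:
apply_moves(deltas=[[0, [0, 0, 0], 0]])

```text
t: 9.62
tool_pos: [0.5493, -0.0333, 0.2167]
orientation: [-2.187, -2.256, -0.0]
force: [0.4, -0.0, 0.3]
opening: 0.0006
```

Emit:
apply_moves(deltas=[[0, [0, 0, 0], 0]])

```text
t: 9.75
tool_pos: [0.5493, -0.0332, 0.2168]
orientation: [2.187, 2.256, 0.0]
force: [-0.5, 0.9, -0.2]
opening: 0.0005
```

Force has dropped to noise: the stop has been drawn in. I'll back out, rise and clear the view.

Emit:
apply_moves(deltas=[[0, [5, 0, 0], 0], [0, [10, 0, 0], 0], [0, [15, 0, 0], 0], [0, [5, 0, -30], 0], [0, [0, 0, -45], 0]])

```text
t: 10.38
tool_pos: [0.5472, 0.0034, 0.2907]
orientation: [-2.183, -2.255, 0.004]
force: [-0.1, -0.4, 0.5]
opening: 0.0004
```

Emit:
apply_moves(deltas=[[0, [0, 0, -45], 0], [0, [20, 0, -45], 0], [0, [45, 0, -20], 0], [0, [45, 0, 0], 0], [0, [45, 0, 0], 0]])

```text
t: 11.0
tool_pos: [0.5429, 0.159, 0.4024]
orientation: [2.186, 2.256, 0.002]
force: [0.6, -0.2, -0.4]
opening: 0.0004
```

Emit:
apply_moves(deltas=[[0, [45, 0, 0], 0], [0, [45, 0, 0], 0], [0, [30, 0, 0], 0], [0, [0, 0, 0], 0], [0, [0, 0, 0], 0]])

```text
t: 11.62
tool_pos: [0.5394, 0.2768, 0.4015]
orientation: [2.186, 2.256, -0.001]
force: [-0.2, 0.2, -0.1]
opening: 0.0006
```

```bash
python3 - <<'E'
from h import *
import cv2
st()
f=viewer.read_camera("top");g=cv2.imread("pics/top0.png")
d=cv2.absdiff(f,g).max(2)
for n,(x0,x1,y0,y1) in dict(tumbler=(280,330,112,165),eraser=(345,380,235,268),block=(400,455,228,280),tape=(395,440,92,130),lever=(365,430,125,190),bell_etc=(205,530,0,60)).items(): print(n,(d[y0:y1,x0:x1]>40).sum())
cv2.imwrite("pics/t3.png",cv2.resize(f[185:235,262:382],None,fx=6.5,fy=6.5,interpolation=cv2.INTER_CUBIC))
E
```

```text
t 11.625 z 0.4015 u 324.31 side 0.23 Fu 0.16 [-0.19  0.15 -0.15]
tumbler 173
eraser 585
block 2085
tape 0
lever 1135
bell_etc 0
```

View pics/t3.png

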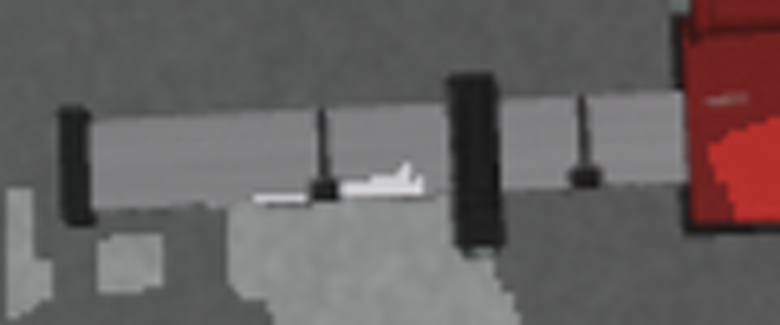

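The stop now covers the middle notch, with its top edges at crop x≈450–500. The image differences look like the arm's shadow. I'll check the number and take a full view.

```bash
python3 - <<'E'
from h import *
import cv2
for a in(450,500):
    p=crop(a,160,.049)[:2]-NM;print((p@U*1000).round(2))
cv2.imwrite("pics/t4.png",viewer.read_camera("top"))
E
```

```text
6.03
-7.63
```

View pics/t4.png

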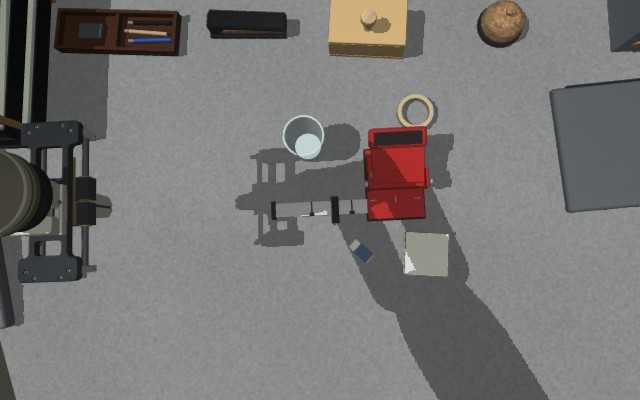

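The tab face is about 5–6 mm outside the notch centre (seated is 5). Tumbler, eraser, block, tape and lever are unmoved, and only shadows differ.

```bash
python3 -c "
from h import *
st();print(order.close_job())"
```

```text
t 11.725 z 0.4017 u 323.5 side 0.53 Fu -0.1 [ 0.25 -0.09  0.77]
the job is handed in; nothing more can be done
None
```

I pushed the paper stop in along its rail with closed fingers on the tab's outer face, and it is now in the middle (A5) notch. I handed the job in at 11.7 s, and no verdict is reported.

- **Push:** The stop passed through the outer notch, which took about 6 N to leave. That fixed where the middle notch had to be. There the push force fell to noise at the expected spot, so I stopped and backed off.
- **Stop position:** In the final top picture the tab covers the middle notch. Its outer face measures about 5–6 mm outside the notch centre, against 5 mm when seated, with 1–2 mm measuring uncertainty.
- **Other things:** By eye in that picture, the lever is up and the tumbler, eraser, note block and tape roll are in place. My pixel comparison flagged changes at the tumbler, eraser, note block and lever. I put these down to the arm's shadow, as they look unmoved in the picture.
- **Robot:** It finished well clear, with tool force at noise level (under 1 N).
- **Disagreement:** The top and wrist cameras differed by about 2 mm on the rail's end cap, which is within calibration accuracy.

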